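# Load the thermistor puck and close the slide-cover test box

## Robot

A 6-joint arm with a two-finger parallel gripper is mounted at the origin on the work surface. World frame = base frame: x ahead of the robot, y to its left, z up, the work surface at z = 0. Lengths are in m, angles in rad, forces in N, time in s.
With the tool pointing down it reaches from about 0.35 to 0.95 m from the base axis. Payload 17.4 kg.
Tool frame: the origin (TCP) lies between the finger pads; the fingertips stand 19 mm ahead of it and the grasp point (between the pads) is the TCP; z points along the fingers, y is the direction in which the jaws open and shut (so a half turn about z gives the same grasp; the last joint's range is limited). The gripper opens to 93 mm and grips with 3 to 60 N. Pads are 15 mm wide; open, the fingers measure 128 mm over their backs; the gripper's body (75 mm by 188 mm) begins 65 mm behind the grasp point.
Start: joints at [1.186, 0.116, 1.442, -0, 1.584, -0.038], TCP at [0.229, 0.635, 0.238] pointing down, gripper open.
Joint ranges: [-2.83, 2.83], [-0.83, 2.19], [0.07, 2.5], [-1.14, 4.28], [0.01, 3], [-2.97, 2.97]. Speed limits (rad/s): [1.89, 1.89, 2.22, 3.14, 3.14, 3.14].

## Interface

Orientations are given as a unit quaternion [w, x, y, z].
In Python, from plant import manip gives the robot as it stands.
- The arm moves only by the tool play_rows, never from a script. Its argument "motion" is a list of rows, each a list of 3 entries, a list of its own where there are three numbers: the gripper command: -1 is shut, 1 is fully open, values between are in proportion, then the shift along the tool's x, y, z as a fraction of full scale, then the turn about the tool's z as a fraction of full scale. A call has 1 to 8 rows; each row shifts and turns the commanded pose from where the row before left it, along the tool's axes as they then stand; what a row does not reach is not made up. Full scale, the value 1, is 60 mm for a shift and 5 degrees for a turn. A row lasts 1/8 s, in which the tool goes at most 62.5 mm and 10.7 degrees, less where a joint would pass 70% of its speed; a pose out of reach is approached as far as the arm can. A call with a number of a shift or a turn outside -1 to 1 is refused whole. A call with a gripper value outside its range is refused whole. The fingers move at their own pace and stop on an object; the grip force is fixed at half the most. Time passes only in rows, so rows that do not move let the fingers close. It gives the time, the measured TCP pose, the force and the opening at its end, in the units of the state.
- manip.read_state(): the state, without advancing time (a new reading comes with each control period).
- manip.camera(name): name is "scene" or "top" or "wrist"; returns (picture, depth): 420x560x3 uint8, red, green, blue; 420x560 float32, m along the optical axis (not along the pixel's ray), 0 where there is no reading.
- manip.calibration(name): a dict with "fovy" (degrees; the focal length in pixels is half the picture's height over the tangent of half this angle, whatever the lens; pixels are square), "cx", "cy" (the principal point, pixels), "view" (4x4, takes a point from world to camera coordinates); the wrist camera has in their place "hand_eye" (4x4, takes a point from camera to tool coordinates, whose origin is the TCP and whose axes are the flange's). Camera axes: x right, y down, z forward; pixel columns grow to the right and rows downward; lengths in m; the calibration is good to about 2 mm. A picture is of the moment at which its call begins: read the wrist's pose just before it. calibration takes no time and is no camera call.
- manip.sign_off(): hands the job in, once; it reports no verdict.
The state is a dict: "time": time; "joint_positions": joint angles; "qvel": joint speeds; "effort": joint torques, N m; "eef_pos": TCP position; "tool_rot": TCP orientation; "contact_force": force on the tool from outside, world axes, zero at the start; "ft_torque": the same for the moment, N m; "gripper_width": finger opening in m.
Only numpy, scipy, OpenCV 4.12 (cv2) and the standard library are available. Lean on these libraries where they do the work, as an engineer would, in place of code of your own. Each camera call takes 0.05 s, during which the arm holds its last target. There are 200 camera calls.

## Task

Take the blue ceramic thermistor puck by its black grip and set it down gently on the white stage plate in the open compartment of the grey box, flat and centred on the plate's cross between the two steel end stops, and let go of it. Then slide the orange cover along its rails until it is fully home over the compartment. Leave the knob, the red flag, the canister and the screwdriver where they are.

Things in the scene. Friction and masses are not known exactly. Their poses are not given: they have to be found in the camera images.
- puck: Loose thermistor puck, 0.16 kg: a blue ceramic disc 62 mm in diameter and 16 mm thick with a round black grip 24 mm in diameter and 20 mm tall standing on its centre (36 mm tall in all). Origin at the centre of the underside, z up along the grip. It is one of three things that swap places on the left (+y) of the table.
- box: Fixed grey box with aluminium slide rails, 335 mm long (its x), 180 wide (its y), walls 60 mm high, rails on both sides and the +x end up to 72 mm. Origin: centre of the underside. Open compartment at its +x end, inside 150 x 150 mm (box x 0.005 to 0.155, y -0.075 to 0.075), open at the top. The -x half is a closed deck where the open cover is parked.
- stage (a point): Centre of the top face of the white stage plate (82 mm along box x, 120 along y) on the compartment floor, 12 mm above the table, marked by a thin black cross; box frame (0.08, 0, 0.012). Two steel end stops, 12 mm thick, 70 long, 15 mm above the plate, stand 47 mm from it at box -x and +x, an 82 mm gap.
- cover (a joint): Slide of the orange cover, m: 0 = fully home over the compartment, against its stop; 0.16 = fully open. To close it, move it along the box's +x. It stays where left; sliding takes about 3 N. The cover is a plate 160 mm long, 164 wide, 5 thick, its top face 66 mm above the table; it clears a puck that lies flat on the stage.
- cover_grip (a point): Middle of the black upright rib at the centre of the orange cover, 80 mm above the table. The rib is 16 mm thick along box x, 80 mm long along box y and 28 mm tall; its top is 94 mm above the table. When the cover is home this point is straight above the stage's centre.
- knob: Loose black bakelite knob lying on the table, 60 mm in diameter, 36 mm tall. Origin at the centre of the underside. A bystander that may swap places with the puck.
- flag: Loose trip indicator flag, a matte red plate 60 mm wide (its y), 8 mm thick, on a black foot 50 x 70 mm, 70 mm tall in all. Origin at the centre of the underside. A bystander that may swap places with the puck.
- canister: Loose screw-top aluminium canister with a knurled lid, 72 mm in diameter, 88 mm tall. Origin at the centre of the underside. A bystander.
- driver: Loose screwdriver, 190 mm long, lying on the table to the right of the box. A bystander.
Mind the look-alikes: they are no part of the job. Leave any purple look-alike of the puck alone.

How it is judged:
On the way:
1. the puck stands flat and centred on the stage plate, let go of, with the cover still open (horizontal distance between puck and stage below 0.012 m and z of puck in the frame of stage below 0.004 m and angle between puck's own z axis and vertical below 0.08 rad and linear speed of puck below 0.02 m/s and contact force between the fingers and puck below 0.1 N and value of joint cover above 0.08 m), for 0.2 s.
At the end, for the whole second after the job is handed in: The cover is home to within 6 mm and at rest, and under it the puck lies flat and at rest on the stage plate (underside within 4 mm of it, tilt under 0.08 rad), its centre within 12 mm of the plate's centre (horizontal distance between puck and stage below 0.012 m and z of puck in the frame of stage below 0.004 m and angle between puck's own z axis and vertical below 0.08 rad and linear speed of puck below 0.02 m/s and value of joint cover below 0.006 m and velocity of joint cover between -0.01 and 0.01 m/s); the robot touches nothing.
It fails at once if the black knob is shifted or knocked by more than 30 mm (distance of knob from where it was at the start of the episode above 0.03 m).
It fails at once if the red flag is shifted or knocked by more than 30 mm (distance of flag from where it was at the start of the episode above 0.03 m).
It fails at once if the canister is shifted or knocked by more than 30 mm (distance of canister from where it was at the start of the episode above 0.03 m).
It fails at once if the screwdriver is shifted or knocked by more than 30 mm (distance of driver from where it was at the start of the episode above 0.03 m).
It fails at once if the puck is dropped or pressed hard into the box (contact force over 40 N) (contact force between puck and box above 40 N).
It also fails if it takes over 53 s, if anything falls off the work surface, if the arm or the gripper's body presses on something with over 40 N, if the wrist force passes 120 N, or if a joint passes its speed limit or range.

## Working session

There is one attempt and no reset: what is moved stays moved. The work goes in short steps, Python scripts to look and compute and a tool call to move; the robot and the scene stay as the last step left them, time stands still between calls to the robot, and variables do not carry over. Pictures are saved under pics/ and viewed, about 8 in all and at most 12, crops included, and the job is handed in when it is done.

Besides the shell and the picture viewer there is one more tool, called after ">>>" as name(argument=value, ...), one argument or row to a line, values as JSON. play_rows: Moves the arm, as the interface text tells. Shift numbers are shares of 60 mm and turn numbers shares of 5 degrees, none past 1 either way. Its arguments: {"type":"object","properties":{"motion":{"type":"array","items":{"type":"array"}}},"required":["motion"]}

```bash
mkdir -p pics; cat > h.py <<'E'
import numpy as np, cv2
from plant import manip
from scipy.spatial.transform import Rotation as R
def rot():
    q=manip.read_state()["tool_rot"]; return R.from_quat([q[1],q[2],q[3],q[0]]).as_matrix()
def grab(name):
    s=manip.read_state(); T=np.eye(4)
    c=manip.calibration(name)
    if "view" in c: T=np.linalg.inv(np.array(c["view"]))
    else:
        T[:3,:3]=rot(); T[:3,3]=s["eef_pos"]; T=T@np.array(c["hand_eye"])
    p,d=manip.camera(name)
    f=210/np.tan(np.radians(c["fovy"])/2)
    v,u=np.mgrid[:420,:560]
    P=np.stack([(u-c["cx"])/f*d,(v-c["cy"])/f*d,d],-1)@T[:3,:3].T+T[:3,3]
    return p,d,P
def save(n,p): cv2.imwrite(f"pics/{n}.png",cv2.cvtColor(p,cv2.COLOR_RGB2BGR))
E
python3 - <<'E'
from h import *
for n in("top","scene"):
    p,d,P=grab(n); save(n,p); np.savez(f"{n}.npz",p=p,d=d,P=P)
    print({k:v for k,v in manip.calibration(n).items()})
s=manip.read_state();print(s["time"],s["eef_pos"],s["tool_rot"],s["gripper_width"]);print(rot())
print(manip.calibration("wrist"))
E
```

```text
{'fovy': 46.822231980722925, 'cx': 286.1069254538147, 'cy': 210.69315896056136, 'view': array([[ 0.00858382, -0.99994582,  0.0058887 , -0.01935516],
       [-0.99350493, -0.00919644, -0.11341683,  0.55277708],
       [ 0.11346484, -0.0048769 , -0.99353004,  1.41997588],
       [ 0.        ,  0.        ,  0.        ,  1.        ]])}
{'fovy': 42.121972334822054, 'cx': 286.1620291792202, 'cy': 209.54794687729714, 'view': array([[ 0.85904107,  0.51162404,  0.01700853, -0.43630625],
       [ 0.43386268, -0.71003799, -0.55462531, -0.20817062],
       [-0.27168294,  0.48382528, -0.83192637,  1.74280657],
       [ 0.        ,  0.        ,  0.        ,  1.        ]])}
0.1 [0.22937121 0.63466537 0.23698359] [-1.17742977e-04  1.72524123e-01  9.85005158e-01 -5.01969733e-04] 0.0932225575074889
[[-9.40470826e-01  3.39874184e-01 -4.05158656e-04]
 [ 3.39874421e-01  9.40470350e-01 -9.48258544e-04]
 [ 5.87511034e-05 -1.02951256e-03 -9.99999468e-01]]
{'fovy': 66.45707202847488, 'cx': 283.05124364427803, 'cy': 208.76271105032336, 'hand_eye': array([[ 7.49462238e-04, -9.69668415e-01, -2.44423000e-01,
         6.84560456e-02],
       [ 9.99999132e-01,  9.91640425e-04, -8.67761267e-04,
         5.53586162e-04],
       [ 1.08382042e-03, -2.44422138e-01,  9.69668316e-01,
        -1.47621857e-01],
       [ 0.00000000e+00,  0.00000000e+00,  0.00000000e+00,
         1.00000000e+00]])}
```

View pics/top.png

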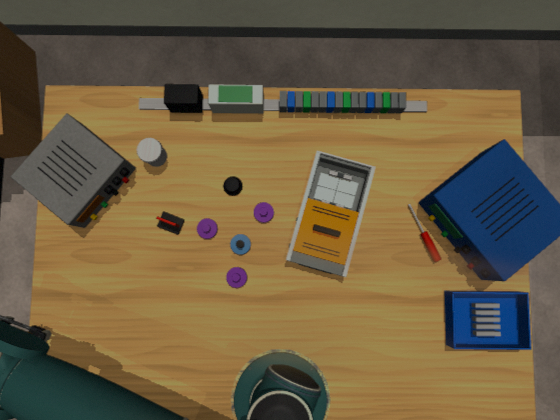

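View pics/scene.png

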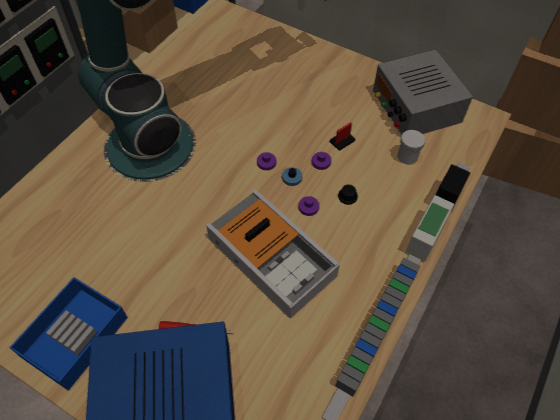

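Candidates in the top view are blue (240,244) and purple (207,229), (264,212), (237,277). Only the one at (240,244) is blue with a black grip, so it fits. The black knob is at (233,186), the flag at (170,222), the box's compartment at (338,188) and the cover's rib at (327,230). Next I confirm with a crop and measure.

```bash
python3 - <<'E'
from h import *
z=np.load("top.npz");p,P=z["p"],z["P"]
hsv=cv2.cvtColor(p,cv2.COLOR_RGB2HSV);H,S,V=[hsv[...,i].astype(int) for i in range(3)]
roi=np.zeros(H.shape,bool);roi[225:262,225:257]=1
b=roi&(H>95)&(H<118)&(S>80)
print("blue",b.sum(),P[b].mean(0),np.median(P[b][:,2]), P[b].min(0),P[b].max(0))
g=roi&(P[...,2]>.026);print("grip",g.sum(),P[g].mean(0),P[g][:,2].max())
g=b|g;u=np.argwhere(g);(c,r)=cv2.minEnclosingCircle(u[:,::-1].astype(np.float32));print("circ",c,r)
roi[:]=0;roi[140:285,280:380]=1
o=roi&(H>8)&(H<22)&(S>200)&(P[...,2]>.055)&(P[...,2]<.075)
print("cover",o.sum(),P[o].mean(0)); rc=cv2.minAreaRect((P[o][:,:2]*1000).astype(np.float32));print(rc)
r=roi&(P[...,2]>.084);print("rib",r.sum(),P[r].mean(0),cv2.minAreaRect((P[r][:,:2]*1000).astype(np.float32)))
bx=roi&(P[...,2]>.045);print("box",cv2.minAreaRect((P[bx][:,:2]*1000).astype(np.float32)))
w=roi&(S<60)&(V>120)&(P[...,2]>.004)&(P[...,2]<.02);print("plate",w.sum(),P[w].mean(0),cv2.minAreaRect((P[w][:,:2]*1000).astype(np.float32)))
s=np.load("scene.npz")["p"]
a=cv2.resize(p[145:285,195:380],None,fx=4,fy=4,interpolation=cv2.INTER_CUBIC);save("crop",a)
E
```

```text
blue 246 [0.45162384 0.12164141 0.02694341] 0.015270903963509608 [ 0.38823556 -0.00734545 -0.00335249] [0.48011763 0.15057634 1.4735969 ]
grip 59 [0.44512953 0.10438885 0.23003102] 1.4735968962346713
circ (239.4829559326172, 241.60653686523438) 17.82648468017578
cover 2173 [ 0.49708024 -0.12910085  0.06512016]
((491.035400390625, -130.3833770751953), (153.0246124267578, 158.11439514160156), 74.75724029541016)
rib 220 [ 0.46294924 -0.09620898  0.47553297] ((473.395263671875, -69.05598449707031), (90.21576690673828, 190.0067138671875), 28.672698974609375)
box ((536.2796020507812, -142.24276733398438), (181.6931915283203, 356.9941101074219), 74.6342544555664)
plate 987 [ 0.62015465 -0.16559078  0.01142735] ((625.5955810546875, -166.81915283203125), (121.45193481445312, 93.59070587158203), 74.75779724121094)
```

View pics/crop.png

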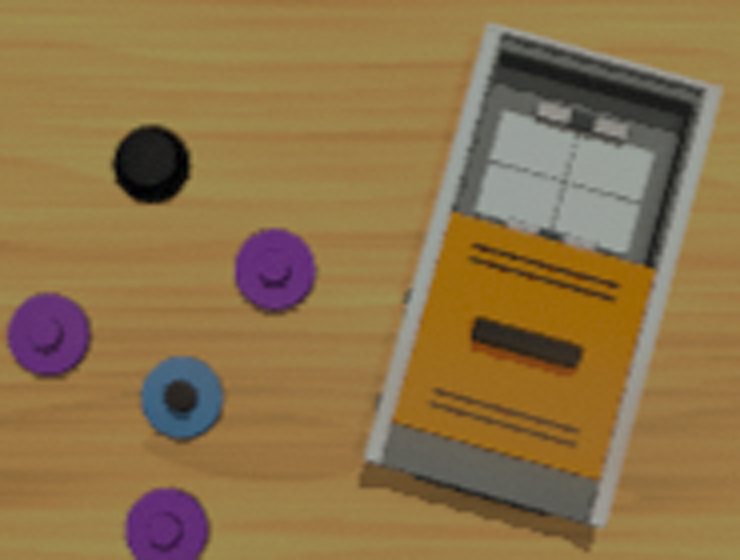

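The crop confirms it: the blue disc with the black grip is at crop (182,397). The other three are purple all over.

```bash
cat >> h.py <<'E'
def ray(name,u,v,z):
    c=manip.calibration(name);f=210/np.tan(np.radians(c["fovy"])/2)
    T=np.linalg.inv(np.array(c["view"]));r=T[:3,:3]@[(u-c["cx"])/f,(v-c["cy"])/f,1]
    return T[:3,3]+r*(z-T[2,3])/r[2]
def delta(t):  # move to world target t in tool axes, units of 60 mm
    d=np.asarray(t)-manip.read_state()["eef_pos"];return np.round(rot().T@d/.06,2)
E
python3 - <<'E'
from h import *
z=np.load("top.npz");p,d,P=z["p"],z["d"],z["P"];ok=(d>.5)&(P[...,2]<.2)
hsv=cv2.cvtColor(p,cv2.COLOR_RGB2HSV);H,S,V=[hsv[...,i].astype(int) for i in range(3)]
y,x=np.mgrid[:420,:560];roi=ok&(np.hypot(x-240.5,y-244.2)<12)
a=roi&(P[...,2]>.008);r=cv2.minAreaRect((P[a][:,:2]*1000).astype(np.float32));print("puck",a.sum(),P[a].mean(0),r)
g=roi&(P[...,2]>.029);print("grip",g.sum(),P[g].mean(0))
print("grip ray",ray("top",195+180.5/4,145+397/4,.036)); st=ray("top",195+568/4,145+184/4,.012);rb=ray("top",195+527/4,145+341/4,.094)
print("stage",st,"rib",rb,np.linalg.norm((st-rb)[:2]),np.degrees(np.arctan2(*(st-rb)[1::-1])))
roi=ok&(y>140)&(y<285)&(x>280)&(x<380)
r=roi&(P[...,2]>.082);print("rib",r.sum(),P[r].mean(0),cv2.minAreaRect((P[r][:,:2]*1000).astype(np.float32)))
bx=roi&(P[...,2]>.045);print("box",cv2.minAreaRect((P[bx][:,:2]*1000).astype(np.float32)))
print(delta([.449,.112,.15]))
E
```

```text
puck 323 [0.45367923 0.12161651 0.01814918] ((454.5257873535156, 121.61735534667969), (57.22581481933594, 57.94853591918945), 0.5933061242103577)
grip 49 [0.45381933 0.12215596 0.03523496]
grip ray [0.4512448  0.12076285 0.036     ]
stage [ 0.61702615 -0.16917584  0.012     ] rib [ 0.4907426  -0.13047815  0.094     ] 0.13207969130326885 -17.036896534284352
rib 163 [ 0.4914688  -0.13015285  0.09239327] ((498.3323669433594, -105.96929168701172), (128.7178497314453, 16.124032974243164), 75.07180786132812)
box ((544.70361328125, -145.354248046875), (180.1114044189453, 339.0484619140625), 74.67726135253906)
[-6.4  -6.95  1.46]
```

>>> play_rows(
  motion=[
    [0.1,[-0.4,-0.424,0],-0.92],
    [0.1,[-0.4,-0.424,0],0],
    [0.1,[-0.4,-0.424,0],0],
    [0.1,[-0.4,-0.424,0],0],
    [0.1,[-0.4,-0.424,0],0],
    [0.1,[-0.4,-0.424,0],0],
    [0.1,[-0.4,-0.424,0],0],
    [0.1,[-0.4,-0.424,0],0],
  ],
)

```text
time: 1.1
eef_pos: [0.3588, 0.3856, 0.2374]
tool_rot: [-0.0, 0.133, 0.991, -0.0]
contact_force: [0.7, -0.1, 0.2]
gripper_width: 0.0513
```

```bash
python3 - <<'E'
from h import *
print(manip.read_state()["eef_pos"],rot()[:,1],delta([.4525,.1215,.15]))
E
```

```text
[0.35882615 0.38557397 0.23738114] [ 2.63269897e-01  9.64722162e-01 -3.32897519e-04] [-2.67 -3.83  1.46]
```

>>> play_rows(
  motion=[
    [0.1,[-0.38,-0.55,0.2],0],
    [0.1,[-0.38,-0.55,0.21],0],
    [0.1,[-0.38,-0.55,0.21],0],
    [0.1,[-0.38,-0.55,0.21],0],
    [0.1,[-0.38,-0.55,0.21],0],
    [0.1,[-0.38,-0.54,0.21],0],
    [0.1,[-0.39,-0.54,0.21],0],
    [0.1,[0,0,0],0],
  ],
)

```text
time: 2.1
eef_pos: [0.4526, 0.1209, 0.1489]
tool_rot: [-0.001, 0.134, 0.991, -0.0]
contact_force: [0.2, 0.5, 0.3]
gripper_width: 0.0513
```

```bash
python3 - <<'E'
from h import *
s=manip.read_state();print(s["eef_pos"],s["qvel"].round(3) if hasattr(s["qvel"],"round") else s["qvel"])
p,d,P=grab("wrist");save("w1",p);np.savez("w1.npz",p=p,d=d,P=P)
H=cv2.cvtColor(p,cv2.COLOR_RGB2HSV).astype(int);ok=d>.05
near=ok&(np.hypot(P[...,0]-.4525,P[...,1]-.1215)<.045)&(P[...,2]<.06)
a=near&(P[...,2]>.008);g=near&(P[...,2]>.03)
for n,m in(("disc",a),("grip",g)):
    q=(P[m][:,:2]*1000).astype(np.float32);print(n,m.sum(),P[m].mean(0),cv2.minEnclosingCircle(q),np.percentile(P[m][:,2],[5,95]))
E
```

```text
[0.45256881 0.12090084 0.14888361] [ 0.051 -0.01  -0.019  0.012  0.014  0.048]
disc 3561 [0.45034433 0.12612279 0.01995012] ((452.3927001953125, 125.65509033203125), 30.854324340820312) [0.01516664 0.03674892]
grip 627 [0.45181517 0.12576838 0.03620421] ((452.3746032714844, 125.59544372558594), 11.885970115661621) [0.03444954 0.03746192]
```

View pics/w1.png

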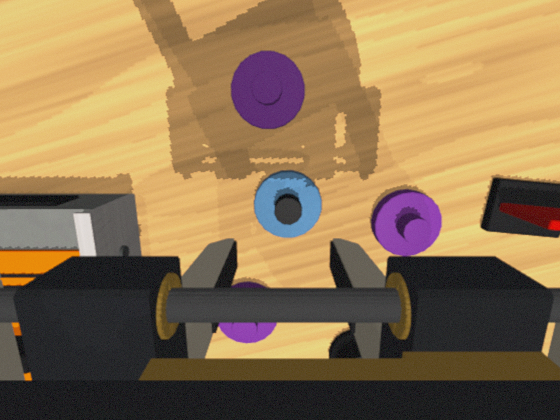

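The wrist view shows the blue puck with black grip at (288,205), about 4 px right of the jaw centre. The purple ones at (268,88), (407,222) and (248,312) are clear of the jaws. I shift about 4.5 mm along tool y, lower, and recheck.

>>> play_rows(
  motion=[
    [0.1,[0.02,0.075,0.3],0],
    [0.1,[0,0,0.3],0],
    [0.1,[0,0,0.3],0],
    [0.1,[0,0,0.2],0],
    [0.1,[0,0,0],0],
    [0.1,[0,0,0],0],
  ],
)

```text
time: 2.9
eef_pos: [0.4529, 0.1275, 0.0846]
tool_rot: [0.0, 0.133, 0.991, 0.0]
contact_force: [0.5, -0.7, -0.4]
gripper_width: 0.0512
```

```bash
python3 - <<'E'
from h import *
s=manip.read_state();print(s["eef_pos"],s["qvel"])
p,d,P=grab("wrist");ok=d>.05
near=ok&(np.hypot(P[...,0]-.4525,P[...,1]-.1235)<.04)&(P[...,2]<.05)
for n,m in(("disc",near&(P[...,2]>.008)),("grip",near&(P[...,2]>.03))):
    q=(P[m][:,:2]*1000).astype(np.float32);print(n,m.sum(),cv2.minEnclosingCircle(q),np.percentile(P[m][:,2],[5,95]))
print(delta([.4524,.1255,.039]),rot()[2])
E
```

```text
[0.45286783 0.12753524 0.08455125] [-6.06924387e-04 -5.16490783e-03 -4.60349377e-03 -2.02065326e-03
 -7.53382833e-05  4.40447201e-04]
disc 5714 ((452.5472412109375, 125.59652709960938), 30.904027938842773) [0.01519948 0.03679095]
grip 1058 ((452.4795227050781, 125.59648132324219), 12.104674339294434) [0.03368348 0.0374779 ]
[ 0.   -0.04  0.76] [-8.57279491e-04  4.32030194e-04 -9.99999539e-01]
```

>>> play_rows(
  motion=[
    [0.1,[0,-0.035,0.25],0],
    [0.1,[0,0,0.25],0],
    [0.1,[0,0,0.15],0],
    [0.1,[0,0,0.1],0],
    [0.1,[0,0,0],0],
    [0.1,[0,0,0],0],
  ],
)

```text
time: 3.7
eef_pos: [0.4522, 0.1255, 0.0394]
tool_rot: [0.0, 0.133, 0.991, 0.0]
contact_force: [-1.1, -0.5, -0.5]
gripper_width: 0.0515
```

>>> play_rows(
  motion=[
    [-1,[0,0,0],0],
    [-1,[0,0,0],0],
    [-1,[0,0,0],0],
    [-1,[0,0,0],0],
    [-1,[0,0,0],0],
    [-1,[0,0,0],0],
  ],
)

```text
time: 4.45
eef_pos: [0.4521, 0.1255, 0.0392]
tool_rot: [0.0, 0.133, 0.991, 0.0]
contact_force: [-0.5, -0.4, 2.6]
gripper_width: 0.0231
```

>>> play_rows(
  motion=[
    [-1,[0,0,-0.2],0],
    [-1,[0,0,-0.4],0],
    [-1,[0,0,-0.5],0],
    [-1,[0,0,-0.5],0],
    [-1,[0,0,-0.5],0],
    [-1,[0,0,-0.4],0],
    [-1,[0,0,-0.2],0],
    [-1,[0,0,0],0],
  ],
)

```text
time: 5.45
eef_pos: [0.4522, 0.1255, 0.2015]
tool_rot: [0.0, 0.133, 0.991, 0.0]
contact_force: [0.2, 0.4, -2.5]
gripper_width: 0.0234
```

>>> play_rows(
  motion=[
    [-1,[-0.3,-0.3,0],0],
    [-1,[-0.45,-0.45,0],0],
    [-1,[-0.5,-0.5,0],0],
    [-1,[-0.5,-0.5,0],0],
    [-1,[-0.5,-0.5,0],0],
    [-1,[-0.5,-0.5,0],0],
    [-1,[-0.5,-0.5,0],0],
    [-1,[-0.4,-0.4,0],0],
  ],
)

```text
time: 6.45
eef_pos: [0.6058, -0.145, 0.1993]
tool_rot: [-0.001, 0.133, 0.991, 0.0]
contact_force: [0.5, -0.1, -2.3]
gripper_width: 0.0235
```

>>> play_rows(
  motion=[
    [-1,[-0.25,-0.2,0],0],
    [-1,[-0.1,-0.1,0],0],
    [-1,[0,0,0],0],
    [-1,[0,0,0],0],
    [-1,[0,0,0],0],
  ],
)

```text
time: 7.08
eef_pos: [0.621, -0.1657, 0.2013]
tool_rot: [0.0, 0.133, 0.991, 0.0]
contact_force: [0.2, 1.2, -2.4]
gripper_width: 0.0233
```

```bash
python3 - <<'E'
from h import *
s=manip.read_state();print(s["time"],s["eef_pos"],s["gripper_width"],rot()[:,1])
p,d,P=grab("wrist");save("w2",p);np.savez("w2.npz",p=p,d=d,P=P)
E
```

```text
7.075 [ 0.62096671 -0.16573898  0.2013261 ] 0.02329044739856179 [2.62721181e-01 9.64871794e-01 5.27333646e-05]
```

View pics/w2.png

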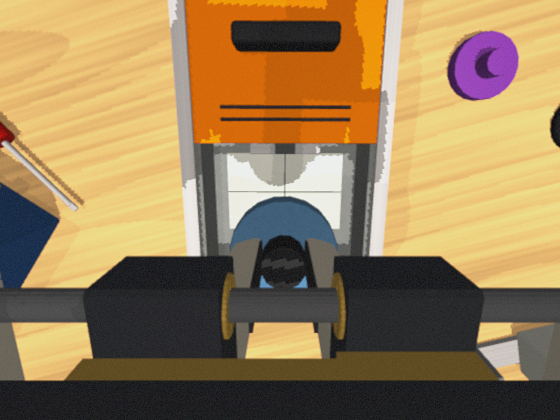

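The wrist view shows the puck held upright with its grip at (283,262). The stage cross is at about (285,191), the cover's edge at row 143, and the rib at (286,36).

```bash
python3 - <<'E'
from h import *
z=np.load("w2.npz");p,d,P=z["p"],z["d"],z["P"];g=cv2.cvtColor(p,cv2.COLOR_RGB2GRAY).astype(int)
for r in (152,158,164,196): print("row",r,g[r,278:292])
for c in (232,238,244,325,332): print("col",c,g[183:199,c])
ok=d>.05
pl=ok&(abs(P[...,2]-.012)<.004);yy,xx=np.mgrid[:420,:560];pl&=(yy>140)&(yy<260)&(xx>190)&(xx<380)
print("plate z",np.median(P[pl][:,2]))
print("cross",[P[190:193,c].mean(0).round(4) for c in(284,285,286)])
# puck in hand
h=ok&(yy>190)&(yy<300)&(P[...,2]>.1)&(P[...,2]<.19)
hs=cv2.cvtColor(p,cv2.COLOR_RGB2HSV).astype(int);b=h&(hs[...,0]>90)&(hs[...,0]<120)&(hs[...,1]>60)
q=(P[b][:,:2]*1000).astype(np.float32);print("disc",b.sum(),cv2.minEnclosingCircle(q),np.percentile(P[b][:,2],[5,50,95]))
top=ok&(P[...,2]>.078)&(P[...,2]<.11)&(yy<60);print("rib",cv2.minAreaRect((P[top][:,:2]*1000).astype(np.float32)),np.percentile(P[top][:,2],[50,95]))
E
```

```text
row 152 [63 61 61 58 63 65 62 58 65 59 66 63 64 60]
row 158 [162 163 163 163 162 161 131 121 161 166 165 163 163 163]
row 164 [165 163 165 161 165 163 132 124 159 163 161 164 161 162]
row 196 [178 174 171 163 166 151 114 126 163 165 151 132 145 170]
col 232 [236 235 235 236 235 236 236 236 163 219 236 236 235 235 235 234]
col 238 [235 235 236 235 235 235 236 237 166 218 237 235 236 235 234 235]
col 244 [235 236 236 236 235 235 238 237 161 219 238 237 235 235 236 235]
col 325 [237 236 237 235 236 236 238 238 174 190 233 236 236 237 236 237]
col 332 [236 236 237 237 237 237 238 237 176 192 232 237 236 236 236 237]
plate z 0.012419121701570113
cross [array([ 0.6183, -0.1636,  0.0125]), array([ 0.6184, -0.1625,  0.0136]), array([ 0.6189, -0.1616,  0.0124])]
disc 3563 ((618.3998413085938, -164.69290161132812), 30.215438842773438) [0.17589428 0.17852188 0.1797806 ]
rib ((490.4524230957031, -127.79647827148438), (79.91914367675781, 16.79396629333496), 74.53339385986328) [0.09391076 0.09538015]
```

>>> play_rows(
  motion=[
    [-1,[0.03,0.025,0.2],0],
    [-1,[0,0,0.3],0],
    [-1,[0,0,0.35],0],
    [-1,[0,0,0.35],0],
    [-1,[0,0,0.3],0],
    [-1,[0,0,0.2],0],
    [-1,[0,0,0],0],
    [-1,[0,0,0],0],
  ],
)

```text
time: 8.12
eef_pos: [0.6201, -0.1646, 0.0998]
tool_rot: [0.001, 0.133, 0.991, -0.0]
contact_force: [0.1, -1.2, -0.7]
gripper_width: 0.0232
```

```bash
python3 - <<'E'
from h import *
s=manip.read_state();print(s["time"],s["eef_pos"],s["gripper_width"],rot()[:,1],s["contact_force"])
p,d,P=grab("wrist");save("w3",p);np.savez("w3.npz",p=p,d=d,P=P)
E
```

```text
8.125 [ 0.6201495  -0.16459662  0.09979919] 0.023225178023946993 [ 2.63394765e-01  9.64688134e-01 -5.01452652e-05] [ 0.13866169 -1.15334897 -0.67265817]
```

View pics/w3.png

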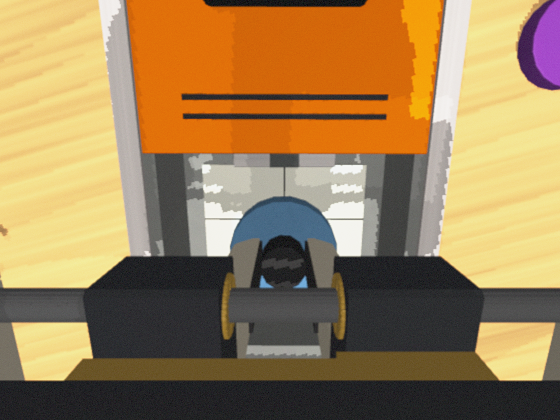

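The wrist view shows the cross's lines at column 285 (rows 168–195) and row 218, with the puck's grip at (283,262).

```bash
python3 - <<'E'
from h import *
z=np.load("w3.npz");p,d,P=z["p"],z["d"],z["P"];g=255-cv2.cvtColor(p,cv2.COLOR_RGB2GRAY).astype(float)
def cen(a): a=np.clip(a-np.median(a)-8,0,None);return (a*np.arange(len(a))).sum()/a.sum()
V=[(278+cen(g[r,278:292]),r) for r in range(170,192)]
Hh=[(c,212+cen(g[212:225,c])) for c in list(range(212,226))+list(range(342,358))]
V,Hh=np.array(V),np.array(Hh)
print("V",np.median(V,0),"H",np.median(Hh[:14],0),np.median(Hh[14:],0))
vx=np.median(V[:,0]);l=np.polyfit(Hh[:,0],Hh[:,1],1);hy=np.polyval(l,vx)
c=manip.calibration("wrist");f=210/np.tan(np.radians(c["fovy"])/2);E=np.array(c["hand_eye"])
# cross in tool frame, at z (tool)= .0998-.012
def tool(u,v,zt):
    r=E[:3,:3]@[(u-c["cx"])/f,(v-c["cy"])/f,1];return E[:3,3]+r*(zt-E[2,3])/r[2]
print("pix",vx,hy,"cross tool mm",1e3*tool(vx,hy,.0998-.012))
# disc: circle fit of the blue upper rim in pixels -> tool plane of disc top (tool z ~ .0228)
hs=cv2.cvtColor(p,cv2.COLOR_RGB2HSV);m=((hs[...,0]>90)&(hs[...,0]<120)&(hs[...,1]>60));m[:190]=0;m[300:]=0;m[:,:225]=0;m[:,345:]=0
pts=[(u,np.argmax(m[:,u])) for u in range(238,331) if m[:,u].any() and np.argmax(m[:,u])<245]
for zt in(.020,.023,.026):
    q=np.array([tool(u,v,zt)[:2]*1e3 for u,v in pts]);A=np.c_[2*q,np.ones(len(q))];s=np.linalg.lstsq(A,(q**2).sum(1),rcond=None)[0]
    print("disc",zt,s[:2],np.sqrt(s[2]+s[0]**2+s[1]**2))
E
```

```text
V [283.95946388 180.5       ] H [218.5        218.38026487] [349.5  218.67]
pix 283.959463877084 218.52992477397325 cross tool mm [ 1.40002733  1.12622627 87.8       ]
disc 0.02 [5.24552398 0.48046857] 27.480215648332795
disc 0.023 [4.11508158 0.47791175] 27.972039190896748
disc 0.026 [2.98463919 0.47535494] 28.4638627334607
```

Puck and cross agree to about 3 mm, well inside the 12 mm allowed. I correct by that much and lower gently.

>>> play_rows(
  motion=[
    [-1,[0.043,0.01,0.15],0],
    [-1,[0,0,0.2],0],
    [-1,[0,0,0.2],0],
    [-1,[0,0,0.12],0],
    [-1,[0,0,0.06],0],
    [-1,[0,0,0.03],0],
    [-1,[0,0,0.015],0],
    [-1,[0,0,0],0],
  ],
)

```text
time: 9.18
eef_pos: [0.6175, -0.1632, 0.0528]
tool_rot: [0.0, 0.133, 0.991, -0.0]
contact_force: [0.1, -0.3, -1.8]
gripper_width: 0.0234
```

>>> play_rows(
  motion=[
    [-1,[0,0,0.015],0],
    [-1,[0,0,0.01],0],
    [-1,[0,0,0],0],
  ],
)

```text
time: 9.55
eef_pos: [0.6175, -0.1632, 0.0512]
tool_rot: [0.0, 0.133, 0.991, -0.0]
contact_force: [-0.8, 0.3, -0.2]
gripper_width: 0.0233
```

>>> play_rows(
  motion=[
    [-1,[0,0,0.006],0],
    [-1,[0,0,0],0],
  ],
)

```text
time: 9.8
eef_pos: [0.6175, -0.1632, 0.0512]
tool_rot: [0.0, 0.133, 0.991, -0.0]
contact_force: [-3.5, 0.7, 5.3]
gripper_width: 0.0234
```

>>> play_rows(
  motion=[
    [0.1,[0,0,0],0],
    [0.1,[0,0,0],0],
    [0.1,[0,0,0],0],
    [0.1,[0,0,0],0],
  ],
)

```text
time: 10.3
eef_pos: [0.6175, -0.1632, 0.0506]
tool_rot: [-0.0, 0.133, 0.991, -0.0]
contact_force: [-0.5, -0.5, 0.1]
gripper_width: 0.0508
```

>>> play_rows(
  motion=[
    [0.1,[0,0,-0.1],0],
    [0.1,[0,0,-0.3],0],
    [0.1,[0,0,-0.5],0],
    [0.1,[0,0,-0.5],0],
    [0.1,[0,0,-0.5],0],
    [0.1,[0,0,-0.4],0],
    [0.1,[0,0,-0.2],0],
    [0.1,[0,0,0],0],
  ],
)

```text
time: 11.3
eef_pos: [0.6177, -0.1633, 0.2017]
tool_rot: [0.001, 0.133, 0.991, -0.0]
contact_force: [0.2, -0.1, -0.2]
gripper_width: 0.0516
```

>>> play_rows(
  motion=[
    [0.1,[-0.3,0,0],0],
    [0.1,[-0.3,0,0],0],
    [0.1,[0,0,0],0],
    [0.1,[0,0,0],0],
  ],
)

```text
time: 11.8
eef_pos: [0.6516, -0.1725, 0.1999]
tool_rot: [-0.001, 0.133, 0.991, 0.0]
contact_force: [1.0, -0.9, 0.6]
gripper_width: 0.0509
```

```bash
python3 - <<'E'
from h import *
s=manip.read_state();print(s["time"],s["eef_pos"],s["gripper_width"])
p,d,P=grab("wrist");save("w4",p);ok=d>.05
yy,xx=np.mgrid[:420,:560];near=ok&(np.hypot(P[...,0]-.618,P[...,1]+.163)<.045)&(yy<265)
hs=cv2.cvtColor(p,cv2.COLOR_RGB2HSV).astype(int);b=near&(hs[...,0]>90)&(hs[...,0]<120)&(hs[...,1]>60)&(P[...,2]>.02)
t=near&(P[...,2]>.041)&(P[...,2]<.06)
for m in(b,t):print(m.sum(),cv2.minEnclosingCircle((P[m][:,:2]*1000).astype(np.float32)),np.percentile(P[m][:,2],[5,50,95]))
m=b&(P[...,2]<.034);A=np.c_[P[m][:,:2],np.ones(m.sum())];print("tilt",np.linalg.lstsq(A,P[m][:,2],rcond=None)[0])
E
```

```text
11.8 [ 0.65162414 -0.17250563  0.19987497] 0.05093820873306398
2613 ((617.082763671875, -162.8223419189453), 44.791934967041016) [0.02727894 0.02854323 0.27237457]
502 ((618.0685424804688, -162.67428588867188), 11.897276878356934) [0.04717114 0.04842254 0.04957504]
tilt [-0.0018076  -0.00012695  0.02955326]
```

View pics/w4.png

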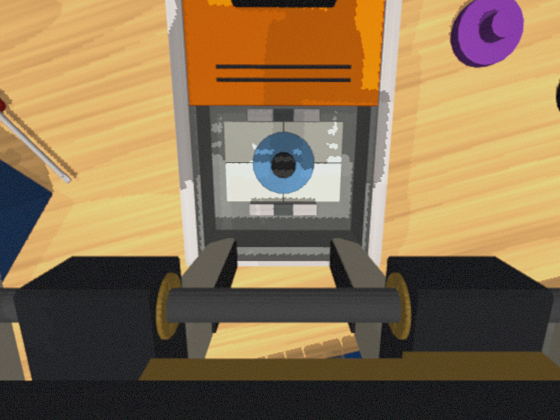

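The puck sits at (283,162) right on the cross (284,163). It is flat, grip top at 48 mm as expected, and about 0.5 mm off centre. Next I shut the fingers and go behind the rib.

>>> play_rows(
  motion=[
    [-1,[0.3,0,0],0],
    [-1,[0.5,0,0],0],
    [-1,[0.5,0.01,0],0],
    [-1,[0.5,0,0],0],
    [-1,[0.5,0,0],0],
    [-1,[0.5,0,0],0],
    [-1,[0.37,0,0],0],
    [-1,[0.2,0,0],0],
  ],
)

```text
time: 12.85
eef_pos: [0.4562, -0.1185, 0.2009]
tool_rot: [0.0, 0.133, 0.991, -0.0]
contact_force: [0.0, -0.3, 0.9]
gripper_width: 0.0001
```

>>> play_rows(
  motion=[
    [-1,[0,0,0.2],0],
    [-1,[0,0,0.35],0],
    [-1,[0,0,0.4],0],
    [-1,[0,0,0.4],0],
    [-1,[0,0,0.25],0],
    [-1,[0,0,0.15],0],
    [-1,[0,0,0],0],
    [-1,[0,0,0],0],
  ],
)

```text
time: 13.85
eef_pos: [0.4576, -0.119, 0.0964]
tool_rot: [0.0, 0.133, 0.991, -0.0]
contact_force: [0.5, -1.0, -0.2]
gripper_width: 0.0011
```

>>> play_rows(
  motion=[
    [-1,[0,0,0.05],0],
    [-1,[-0.1,0,0],0],
    [-1,[-0.1,0,0],0],
    [-1,[-0.1,0,0],0],
    [-1,[-0.1,0,0],0],
    [-1,[-0.15,0,0],0],
    [-1,[-0.15,0,0],0],
    [-1,[-0.15,0,0],0],
  ],
)

```text
time: 14.85
eef_pos: [0.5071, -0.1325, 0.0927]
tool_rot: [-0.0, 0.133, 0.991, -0.0]
contact_force: [-3.1, -0.5, 1.3]
gripper_width: 0.0003
```

>>> play_rows(
  motion=[
    [-1,[-0.15,0,0],0],
    [-1,[-0.15,0,0],0],
    [-1,[-0.15,0,0],0],
    [-1,[-0.15,0,0],0],
    [-1,[-0.15,0,0],0],
    [-1,[-0.15,0,0],0],
    [-1,[-0.15,0,0],0],
    [-1,[-0.1,0,0],0],
  ],
)

```text
time: 15.85
eef_pos: [0.5736, -0.1506, 0.0926]
tool_rot: [-0.0, 0.133, 0.991, 0.0]
contact_force: [-3.1, -1.7, -0.0]
gripper_width: 0.0003
```

>>> play_rows(
  motion=[
    [-1,[-0.1,0,0],0],
    [-1,[-0.08,0,0],0],
    [-1,[-0.08,0,0],0],
    [-1,[-0.07,0,0],0],
    [-1,[-0.05,0,0],0],
    [-1,[-0.03,0,0],0],
    [-1,[0,0,0],0],
  ],
)

```text
time: 16.73
eef_pos: [0.597, -0.1569, 0.0928]
tool_rot: [0.0, 0.133, 0.991, 0.0]
contact_force: [0.4, 0.1, 0.1]
gripper_width: 0.0007
```

>>> play_rows(
  motion=[
    [-1,[-0.02,0,0],0],
    [-1,[-0.02,0,0],0],
    [-1,[-0.02,0,0],0],
    [-1,[0,0,0],0],
  ],
)

```text
time: 17.23
eef_pos: [0.6005, -0.1579, 0.0928]
tool_rot: [0.0, 0.133, 0.991, 0.0]
contact_force: [-0.9, 1.3, 0.3]
gripper_width: 0.0001
```

>>> play_rows(
  motion=[
    [-1,[-0.02,0,0],0],
    [-1,[-0.02,0,0],0],
  ],
)

```text
time: 17.48
eef_pos: [0.6027, -0.1585, 0.0928]
tool_rot: [0.0, 0.133, 0.991, 0.0]
contact_force: [-3.3, 1.9, 1.2]
gripper_width: 0.0004
```

>>> play_rows(
  motion=[
    [-1,[-0.02,0,0],0],
    [-1,[-0.02,0,0],0],
  ],
)

```text
time: 17.73
eef_pos: [0.6037, -0.1588, 0.0927]
tool_rot: [-0.002, 0.133, 0.991, 0.0]
contact_force: [-22.9, 7.6, 13.3]
gripper_width: 0.0004
```

The force jumped to about 24 N where the stop should be, so the cover is home. I back off, lift and check.

>>> play_rows(
  motion=[
    [-1,[0.05,0,0],0],
    [-1,[0.2,0,0],0],
    [-1,[0,0,-0.3],0],
    [-1,[0,0,-0.5],0],
    [-1,[0,0,-0.5],0],
    [-1,[-0.3,0,-0.4],0],
    [-1,[-0.3,0,-0.2],0],
    [-1,[0,0,0],0],
  ],
)

```text
time: 18.73
eef_pos: [0.626, -0.165, 0.2087]
tool_rot: [0.001, 0.133, 0.991, -0.0]
contact_force: [-0.4, -0.1, 0.7]
gripper_width: 0.0005
```

>>> play_rows(
  motion=[
    [-1,[-0.4,0,0],0],
    [-1,[-0.4,0,0],0],
    [-1,[0,0,0],0],
    [-1,[0,0,0],0],
  ],
)

```text
time: 19.23
eef_pos: [0.6707, -0.1771, 0.2066]
tool_rot: [-0.0, 0.133, 0.991, 0.0]
contact_force: [-0.6, 0.3, -0.7]
gripper_width: 0.0005
```

```bash
python3 - <<'E'
from h import *
s=manip.read_state();print(s["time"],s["eef_pos"],s["contact_force"])
p,d,P=grab("wrist");save("w5",p);yy,xx=np.mgrid[:420,:560]
t=(d>.05)&(P[...,2]>.084)&(P[...,2]<.11)&(yy<250)&(np.hypot(P[...,0]-.618,P[...,1]+.163)<.06)
print("rib",t.sum(),cv2.minAreaRect((P[t][:,:2]*1000).astype(np.float32)))
E
```

```text
19.225 [ 0.67066473 -0.17709748  0.20657993] [-0.59474764  0.33236254 -0.66508247]
rib 1969 ((618.5675659179688, -162.87274169921875), (80.12528991699219, 15.083853721618652), 74.74388122558594)
```

View pics/w5.png

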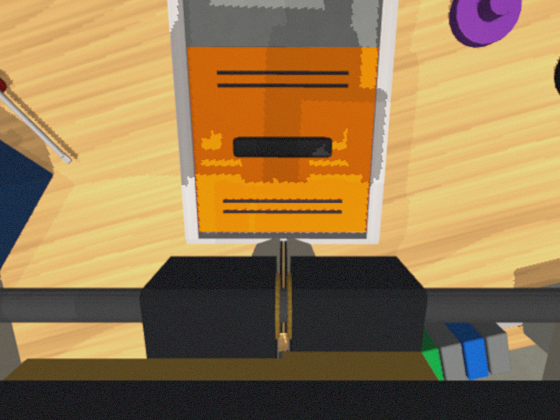

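The cover is over the compartment with its rib at (283,147), world (618.6, -162.9) mm. The cross measured (618.3, -163.1), so the cover is home within about 0.3 mm. The arm is clear of everything.

```bash
python3 -c "
from plant import manip
print(manip.sign_off())"
```

```text
the job is handed in; nothing more can be done
None
```

The job is done and handed in at about 19 s of the 53 s allowed. The puck is on the stage plate and the orange cover is fully home over it. `sign_off` gave no verdict.

**Puck:** I took the blue puck by its black grip and set it down with a few newtons of contact. I let go while the cover was still about 0.13 m open. The wrist camera then showed it flat, its grip top at 48 mm as expected, and about 0.5 mm from the plate's cross.

**Cover:** I pushed the rib with closed fingers until the force rose to about 24 N at the stop, then backed off. The rib then measured within about 0.3 mm of straight above the stage centre, and the arm was clear of everything.

**Disagreements:**
- **Puck start position:** the top and wrist cameras differed by about 4 mm. I used the wrist reading, which held steady at a second height.
- **Puck in the gripper:** two estimates of where it sat differed by 2 mm, so I took a value between them.

**Not checked:** I did not re-measure the knob, flag, canister or screwdriver at the end. No force reading showed a knock while the arm was near them.

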